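Close the index-card box with its press-in lid

TASK

The plywood card box on the desk is open and its lid (the board with the handle block) stands on edge in the letter sorter. Take the lid out, lay it flat on the desk with the handle up and let go of it; then pick it up level by the handle, lower it gently straight into the mouth of the box and press it down, firmly but without hammering, until it snaps under both spring catches and lies fully home on the ledge, then let go. Leave everything else where it stands.

Things in the scene. Friction and masses are not known exactly. Their poses are not given: they have to be found in the camera images.
- lid: Plywood lid: board 180 x 120 x 8 mm, about 0.22 kg (+-30%), the only thing in the sorter with a handle block. It starts standing on a long edge. Origin: middle of that lower edge, at mid-thickness. Own z: 120 mm up across the board; own y: along its 180 mm; own x: square to the board, out of the face with the handle. Board: x -4..4, y -90..90, z 0..120 mm.
- lid_under (a point): Centre of the lid's plain face (its underside when it lies handle up): x -4, y 0, z 60 mm in the lid's frame, same axes. At desk height when the lid lies flat on the desk.
- lid_handle (a point): Middle of the top of the lid's handle, a solid block: x 42, y 0, z 60 mm in the lid's frame, same axes. The handle is 70 mm long (along y), 18 mm wide (along z) and 38 mm tall above the board; its top is 46 mm from the lid's plain face.
- box: Open plywood card box, fixed to the desk: 141 (x) x 201 (y) x 82 mm tall, plus steel catch housings outside both ends (to 115 mm from the centre along y, 83 mm high). Origin: centre of underside, z up. Walls 8 mm; mouth 125 x 185 mm, 2.5 mm clear of the lid all round; lid's length along the box's y, either way round. Box and sorter stand one on the left, one on the right, in either order.
- box_seat (a point): Middle of the mouth at the level of the 10 mm wide inner ledge, 60 mm above the box's origin and 22 mm below its rim; axes as the box. The underside centre of the lid comes here when home; lid top then 14 mm below the rim, handle top 106 mm above the desk. A lid lowered gently stops on the catches first, 15 mm higher.
- catch_a (a joint): Steel spring catch in the middle of the box's +y end wall: a smooth wedge 40 mm wide, sticking 5 mm into the mouth, tip 13 mm above the ledge. 0 = out; up to 0.008 m pushed back into the wall. It gives way to a push of about 4 to 8 N down on the lid's end (10 to 14 N for both, pushed in the middle), then springs back out, to 0, over the lid's edge and keeps it down.
- catch_b (a joint): The same catch at the box's -y end.
- sorter: Grey steel letter sorter fixed to the desk. Base 190 (x) x 150 (y) x 8 mm; origin: centre of underside. Three slots 14 mm wide at x -70, 0, 70 mm, along y, between plates 48 mm high. Lid, notebook and frame stand in them in any order on the base (8 mm above the desk), the lid's handle to the sorter's +x. The desk between sorter and box, around its middle line y = 0, x 0.45 to 0.67, is free.
- notebook: Grey hardback notebook 12 x 150 x 105 mm, standing in a slot of the sorter. Origin: middle of the underside. To be left.
- frame: Plain plywood picture frame 10 x 170 x 120 mm, without handle, standing in a slot of the sorter. Origin: middle of the underside. To be left.
- punch: Hole punch 55 x 110 x 54 mm on the desk, beyond the middle. Origin: centre of the underside. To be left.
- stapler: Stapler 36 x 140 x 46 mm on the desk near the robot. Origin: centre of the underside. To be left.
- mug: White mug, 80 mm wide, 90 mm tall. Origin: centre of the underside. To be left.
- calculator: Desk calculator 150 x 85 x 19 mm. Origin: centre of the underside. To be left.
- tape: Tape dispenser 150 x 50 x 78 mm. Origin: centre of the underside. To be left.

How it is judged:
By the outcome, as a careful person would: the job done as asked, in the order asked, and still so for the second after the job is handed in, with the robot touching nothing.
It also fails if it takes over 64 s, if anything falls off the work surface, if the arm or the gripper's body presses on something with over 40 N, if the wrist force passes 120 N, or if a joint passes its speed limit or range.

ROBOT

A 6-joint arm with a two-finger parallel gripper is mounted at the origin on the work surface. World frame = base frame: x ahead of the robot, y to its left, z up, the work surface at z = 0. Lengths are in m, angles in degrees, forces in N, time in s.
With the tool pointing down it reaches from about 0.425 to 0.95 m from the base axis. Payload 14.7 kg.
Tool frame: the origin (TCP) lies midway between the tips of the shut fingers; the grasp point (between the pads) lies 19 mm behind it; z points along the fingers, y is the line along which they close (so a half turn about z gives the same grasp; the last joint's range is limited). The gripper opens to 85 mm and grips with 20 to 120 N. Pads are 22 mm wide; open, the fingers measure 114 mm over their backs; the gripper's body (76 mm by 85 mm) begins 54 mm behind the grasp point. The pads swing forward as they close: fully open they stand 13 mm farther back than shut.
Start: joints at [-69.534, 27.513, 91.461, -0, 61.026, -2.67], TCP at [0.255, -0.598, 0.231] pointing down, gripper open.
Joint ranges: [-157.49, 157.49], [-46.99, 117.5], [13.45, 153.17], [-89.5, 269.5], [5.16, 153.95], [-167.48, 167.48]. Speed limits (degrees/s): [108.29, 108.29, 136.94, 172.46, 172.46, 172.46].

INTERFACE

Orientations are given as [roll, pitch, yaw] about the fixed x, y, z axes, in that order (R = Rz(yaw) Ry(pitch) Rx(roll)).
In Python, from workcell import arm, eyes, hand_in gives the robot as it stands. The module is installed in compiled form; this text tells all that it offers.
- The arm moves only by the tool carry_out, never from a script. Its argument "deltas" is a list of rows, each a list of 2 entries, a list of its own where there are three numbers: the shift along the tool's x, y, z in cm, then the turn, a rotation vector about the tool's x, y, z in rad. A call has 1 to 8 rows; each row shifts and turns the commanded pose from where the row before left it, along the tool's axes as they then stand; what a row does not reach is not made up. A row lasts 1/8 s, in which the tool goes at most 62.5 mm and 10.7 degrees, less where a joint would pass 70% of its speed; a pose out of reach is approached as far as the arm can. A call is refused whole if a number of a shift passes 6.25 or a number of a turn 0.188, either way. A call with a gripper value outside its range is refused whole. "hand" is the finger opening in cm, from 0 to 8.54, set as the call begins (left out, the last holds). The fingers move at their own pace and stop on an object; the grip force is fixed at half the most. Time passes only in rows, so rows that do not move let the fingers close. It gives the time, the measured TCP pose, the force, the opening and the grip force at its end, in the units of the state.
- arm.state(): the state, without advancing time (a new reading comes with each control period).
- eyes.read_camera(name): name is "side" or "top" or "wrist"; returns a dict with "image" (400x640x3 uint8, blue, green, red), "camera_matrix" (3x3 intrinsics, pixels), "k1" (the pictures are not rectified: a ray, as slopes to the right and down, at radius r is drawn at 1 + k1 r^2 times it, then the intrinsics apply), "view" (4x4, takes a point from world to camera coordinates); the wrist camera has in their place "mount" (4x4, takes a point from camera to tool coordinates, whose origin is the TCP and whose axes are the flange's). Camera axes: x right, y up, looking along -z (the intrinsics and any distortion apply to the point x, -y, -z); pixel columns grow to the right and rows downward; lengths in m; the calibration is good to about 2 mm. A picture is of the moment at which its call begins: read the wrist's pose just before it. There is no depth.
- hand_in(): hands the job in; it is judged then, once.
The state is a dict: "clock": time; "joints": joint angles; "dq": joint speeds; "joint_torque": joint torques, N m; "tool_pos": TCP position; "eef_rot": TCP orientation; "force": force on the tool from outside, world axes, zero at the start; "torque": the same for the moment, N m; "gripper_width": opening from 0.0 (shut) to 1.0 (fully open); "gripper_force": force on a finger pad.
Only numpy, scipy, OpenCV 4.12 (cv2) and the standard library are available. Lean on these libraries where they do the work, as an engineer would, in place of code of your own. Each camera call takes 0.05 s, during which the arm holds its last target. There are 200 camera calls.

## Working session

There is one attempt and no reset: what is moved stays moved. The work goes in short steps, Python scripts to look and compute and a tool call to move; the robot and the scene stay as the last step left them, time stands still between calls to the robot, and variables do not carry over. Pictures are saved under pics/ and viewed, at most 13 in all, crops included, and the job is handed in when it is done.

Besides the shell and the picture viewer there is one more tool, called after "Call:" as name(argument=value, ...) on one line, values as JSON. carry_out: Moves the arm, as the interface text tells. Its arguments: {"type":"object","properties":{"deltas":{"type":"array"},"hand":{"type":"number"}},"required":["deltas"]}

```bash
mkdir -p pics
cat > h.py <<'E'
import numpy as np, cv2
from workcell import arm, eyes
from scipy.spatial.transform import Rotation as R
def tool():
    s=arm.state(); T=np.eye(4); T[:3,3]=s["tool_pos"]; T[:3,:3]=R.from_euler("xyz",s["eef_rot"],degrees=True).as_matrix(); return T
def shot(n):
    T=tool(); c=eyes.read_camera(n)
    c["c2w"]=np.linalg.inv(c["view"]) if "view" in c else T@c["mount"]
    return c
def ray(c,uv):
    uv=np.array(uv,float).reshape(-1,1,2)
    n=cv2.undistortPoints(uv,np.array(c["camera_matrix"],float),np.array([c["k1"],0,0,0],float)).reshape(-1,2)
    d=np.c_[n[:,0],-n[:,1],-np.ones(len(n))]@c["c2w"][:3,:3].T
    return c["c2w"][:3,3],d/np.linalg.norm(d,axis=1,keepdims=True)
def onz(c,uv,z):
    o,d=ray(c,uv); return o+d*((z-o[2])/d[:,2])[:,None]
def proj(c,P):
    P=np.atleast_2d(P); w=np.linalg.inv(c["c2w"]); q=P@w[:3,:3].T+w[:3,3]; q=q*[1,-1,-1]
    return cv2.projectPoints(q,np.zeros(3),np.zeros(3),np.array(c["camera_matrix"],float),np.array([c["k1"],0,0,0],float))[0].reshape(-1,2)
def tri(pairs):
    A=np.zeros((3,3));b=np.zeros(3)
    for c,uv in pairs:
        o,d=ray(c,uv); d=d[0]; M=np.eye(3)-np.outer(d,d); A+=M;b+=M@o
    return np.linalg.solve(A,b)
E
python3 - <<'E'
from h import *
print(arm.state())
for n in("top","side"):
    c=shot(n); cv2.imwrite(f"pics/{n}0.png",c["image"]); print(n,c["c2w"].round(3).tolist(),c["k1"],c["camera_matrix"])
E
```

```text
{'clock': 0.0, 'joints': array([-6.95335871e+01,  2.75515506e+01,  9.14925131e+01,  3.32098972e-04,
        6.10268881e+01, -2.67062857e+00]), 'dq': array([ 1.15834411e-02, -5.36974461e-02, -3.02899943e-05,  2.27528008e-03,
        1.40737685e-02,  6.59735586e-02]), 'joint_torque': array([ 2.62940150e-03, -9.50641608e+01, -4.30188847e+01,  1.70661988e-04,
        1.19570651e-02,  2.73582731e-05]), 'tool_pos': array([ 0.25527752, -0.59733137,  0.23066124]), 'eef_rot': array([-1.79929139e+02, -3.59597613e-03,  2.31368782e+01]), 'force': array([-0.69740695, -0.19253161, -0.59953072]), 'torque': array([ 0.00094502, -0.02967695,  0.01327053]), 'gripper_force': 0.0, 'gripper_width': 1.0004026520610618}
top [[0.002, 0.999, -0.053, 0.471], [-1.0, 0.002, 0.004, -0.024], [0.004, 0.053, 0.999, 1.492], [0.0, 0.0, 0.0, 1.0]] -0.08147853735793616 [[436.53165614   0.         314.65884972]
 [  0.         436.53165614 204.90317093]
 [  0.           0.           1.        ]]
side [[-0.777, 0.349, -0.524, -0.301], [-0.629, -0.443, 0.639, 1.003], [-0.009, 0.826, 0.564, 0.957], [0.0, 0.0, 0.0, 1.0]] 0.02258172272589791 [[465.68027515   0.         327.06012393]
 [  0.         465.68027515 204.70910354]
 [  0.           0.           1.        ]]
```

View pics/top0.png

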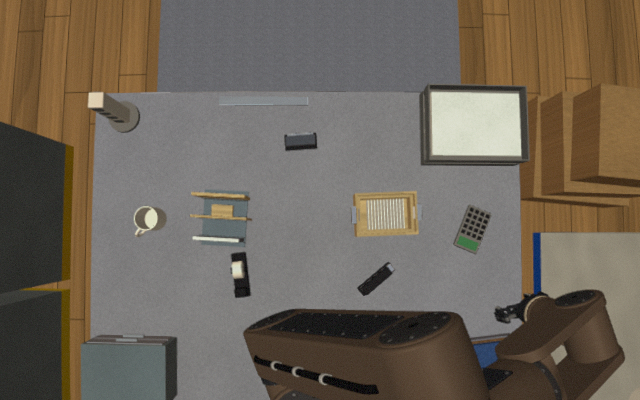

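View pics/side0.png

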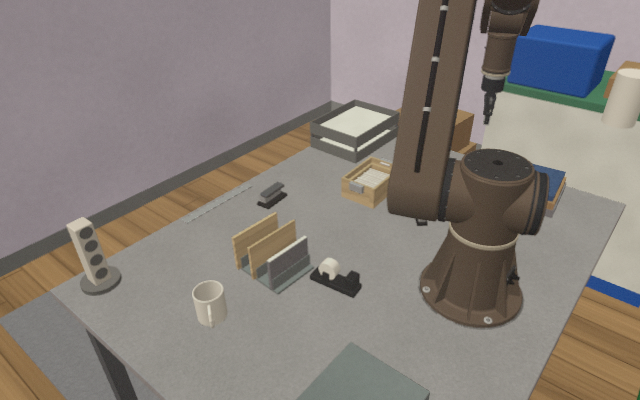

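The top view shows the sorter on the left, around (222,217). The lid is in its middle slot with the handle towards image-up, which is world +x. The box is at (386,214), the punch at (300,141) and the stapler at (376,278). In the side view the lid is the middle board, around (272,248).

Run:
```python
from h import *
c=shot("top")
def p(n,uv,z): print(n,onz(c,uv,z).round(3).tolist())
p("lid edge",[(191,217),(250,218)],.128); p("frame",[(192,194),(249,197)],.128); p("notebook",[(193,239),(243,241)],.113)
p("box corners rim",[(354,193),(416,192),(418,235),(356,237)],.082)
p("punch",[(285,134),(316,134),(316,150),(285,150)],.05)
p("stapler",[(360,292),(394,264)],.046);p("tape",[(232,255),(248,296)],.05);p("calc",[(490,210),(456,246)],.02);p("mug",[(148,218)],.09)
```

```text
lid edge [[0.504, 0.359, 0.128], [0.501, 0.172, 0.128]]
frame [[0.577, 0.357, 0.128], [0.567, 0.176, 0.128]]
notebook [[0.435, 0.355, 0.113], [0.429, 0.196, 0.113]]
box corners rim [[0.584, -0.158, 0.082], [0.588, -0.36, 0.082], [0.448, -0.365, 0.082], [0.442, -0.164, 0.082]]
punch [[0.784, 0.069, 0.05], [0.784, -0.034, 0.05], [0.73, -0.034, 0.05], [0.73, 0.069, 0.05]]
stapler [[0.26, -0.18, 0.046], [0.352, -0.293, 0.046]]
tape [[0.381, 0.242, 0.05], [0.247, 0.189, 0.05]]
calc [[0.532, -0.631, 0.02], [0.409, -0.511, 0.02]]
mug [[0.501, 0.511, 0.09]]
```

```bash
cat >> h.py <<'E'
def plan(p,rpy,n,turn=None):
    """rows from the current tool pose to pose p, rpy; turn: rotvec (deg, world) overriding rpy"""
    T=tool(); R0=R.from_matrix(T[:3,:3]); q=T[:3,3].copy(); C=R0
    w=np.radians(turn) if turn is not None else (R.from_euler("xyz",rpy,degrees=True)*R0.inv()).as_rotvec()
    p=np.array(p,float); rows=[]
    for i in range(1,n+1):
        t=i/n; P=T[:3,3]+t*(p-T[:3,3]); G=R.from_rotvec(t*w)*R0
        d=(C.inv().apply(P-q)*100).round(2); r=(C.inv()*G).as_rotvec().round(3)
        rows.append([d.tolist(),r.tolist()]); q=q+C.apply(d/100); C=C*R.from_rotvec(r)
    print(str(rows).replace(" ",""))
E
python3 - <<'E'
from h import *
plan([.50,-.26,.42],None,8,[0,0,84])
E
```

```text
[[[4.47,-2.68,-2.36],[0.0,-0.0,-0.183]],[[4.88,-1.82,-2.36],[0.0,-0.0,-0.184]],[[5.14,-0.9,-2.37],[0.0,-0.0,-0.183]],[[5.21,0.06,-2.36],[0.0,-0.001,-0.183]],[[5.11,0.99,-2.36],[0.0,0.0,-0.183]],[[4.84,1.92,-2.37],[0.0,0.0,-0.184]],[[4.42,2.77,-2.37],[0.0,-0.0,-0.183]],[[3.83,3.52,-2.37],[0.0,-0.0,-0.183]]]
```

Call:
carry_out(deltas=[[[4.47,-2.68,-2.36],[0,0,-0.183]],[[4.88,-1.82,-2.36],[0,0,-0.184]],[[5.14,-0.9,-2.37],[0,0,-0.183]],[[5.21,0.06,-2.36],[0,0,-0.183]],[[5.11,1.0,-2.36],[0,0,-0.183]],[[4.84,1.92,-2.37],[0,0,-0.184]],[[4.42,2.77,-2.37],[0,0,-0.183]],[[3.83,3.52,-2.37],[0,0,-0.183]]], hand=5)

```text
clock: 1.15
tool_pos: [0.5008, -0.2587, 0.4212]
eef_rot: [-180.0, -0.0, 107.5]
force: [0.2, -0.5, -0.3]
gripper_width: 0.583
gripper_force: 0.0
```

Run:
```python
from h import *
s=arm.state();print(s["clock"],s["joints"].round(1),s["dq"].round(1),s["tool_pos"],s["eef_rot"])
c=shot("wrist"); cv2.imwrite("pics/w1.png",c["image"]); print(c["mount"].round(3).tolist(),c["camera_matrix"][0][0],c["k1"])
s=arm.state();print(s["tool_pos"])
```

```text
1.15 [-30.4  12.6  87.2  -0.   80.3 -47.9] [ 42.4  -0.4 -24.5   0.   24.9 -41.2] [ 0.50075361 -0.25870711  0.42123545] [-1.79998793e+02 -6.27504629e-05  1.07475297e+02]
[[-0.0, 0.945, 0.326, 0.084], [1.0, 0.0, -0.0, 0.001], [-0.0, 0.326, -0.945, -0.143], [0.0, 0.0, 0.0, 1.0]] 307.3140025689006 -0.008245450299000293
[ 0.50447623 -0.25464066  0.4243551 ]
```

View pics/w1.png

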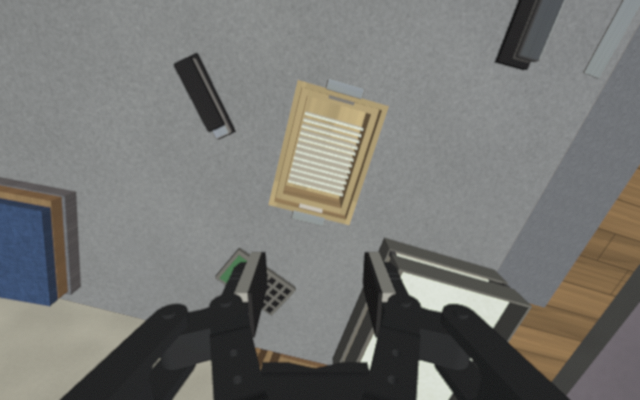

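The box is near (330,152), between its catch housings at (345,87) and (308,217). The arm was still moving when this was taken, so I'll measure the box later.

Run:
```python
from h import *
s=arm.state();print(s["tool_pos"],s["eef_rot"])
plan([.502,.25,.36],None,16,[0,0,270-s["eef_rot"][2]])
```

```text
[ 0.50447623 -0.25464066  0.4243551 ] [1.79726447e+02 5.08729887e-02 1.08169999e+02]
[[[3.0,0.97,0.4],[-0.0,0.001,-0.177]],[[2.79,1.48,0.41],[-0.0,0.001,-0.176]],[[2.48,1.94,0.41],[-0.0,0.0,-0.177]],[[2.1,2.35,0.41],[-0.001,0.001,-0.176]],[[1.65,2.69,0.41],[0.0,0.001,-0.177]],[[1.16,2.93,0.42],[0.0,0.001,-0.176]],[[0.63,3.09,0.42],[-0.0,0.001,-0.177]],[[0.07,3.15,0.41],[-0.0,0.001,-0.176]],[[-0.48,3.11,0.42],[-0.0,0.0,-0.177]],[[-1.03,2.99,0.42],[-0.001,0.001,-0.176]],[[-1.52,2.75,0.41],[0.0,0.001,-0.177]],[[-2.0,2.45,0.42],[-0.0,0.001,-0.176]],[[-2.38,2.05,0.42],[-0.0,0.001,-0.177]],[[-2.72,1.61,0.41],[-0.0,0.001,-0.176]],[[-2.95,1.1,0.41],[-0.0,0.0,-0.177]],[[-3.1,0.57,0.4],[-0.001,0.001,-0.176]]]
```

Call:
carry_out(deltas=[[[3.0,1.0,0.4],[0,0,-0.177]],[[2.8,1.5,0.4],[0,0,-0.177]],[[2.5,1.9,0.4],[0,0,-0.177]],[[2.1,2.35,0.4],[0,0,-0.177]],[[1.65,2.7,0.4],[0,0,-0.177]],[[1.15,2.9,0.4],[0,0,-0.177]],[[0.6,3.1,0.4],[0,0,-0.177]],[[0.1,3.15,0.4],[0,0,-0.177]]], hand=3)

```text
clock: 2.2
tool_pos: [0.5028, -0.0071, 0.3882]
eef_rot: [180.0, -0.0, -171.4]
force: [-0.4, 1.0, 0.5]
gripper_width: 0.354
gripper_force: 0.0
```

Call:
carry_out(deltas=[[[-0.5,3.1,0.4],[0,0,-0.177]],[[-1.0,3.0,0.4],[0,0,-0.177]],[[-1.5,2.75,0.4],[0,0,-0.177]],[[-2.0,2.4,0.4],[0,0,-0.177]],[[-2.4,2.0,0.4],[0,0,-0.177]],[[-2.7,1.6,0.4],[0,0,-0.177]],[[-2.9,1.0,0.4],[0,0,-0.177]],[[-3.0,0.5,0.4],[0,0,-0.177]]])

```text
clock: 3.2
tool_pos: [0.5066, 0.2421, 0.3562]
eef_rot: [180.0, -0.0, -90.3]
force: [-0.5, 0.3, 0.4]
gripper_width: 0.348
gripper_force: 0.0
```

Call:
carry_out(deltas=[[[0,0,0],[0,0,0]],[[0,0,0],[0,0,0]],[[0,0,0],[0,0,0]]])

```text
clock: 3.58
tool_pos: [0.5068, 0.2404, 0.3566]
eef_rot: [-180.0, -0.0, -90.7]
force: [-0.2, 0.1, 0.9]
gripper_width: 0.353
gripper_force: 0.0
```

Run:
```python
from h import *
s=arm.state();print(s["clock"],s["joints"].round(1),s["dq"].round(1),s["tool_pos"],s["eef_rot"],s["gripper_width"])
c=shot("wrist"); cv2.imwrite("pics/w2.png",c["image"]); np.save("w2.npy",c["c2w"])
```

```text
3.575 [  22.3   14.2   93.7   -0.    72.1 -157. ] [-0.  -0.1  0.1  0.1 -0.1 -0.2] [0.50683289 0.24039766 0.35663383] [-1.79992329e+02 -8.33412594e-03 -9.07337134e+01] 0.3528280210884354
```

View pics/w2.png

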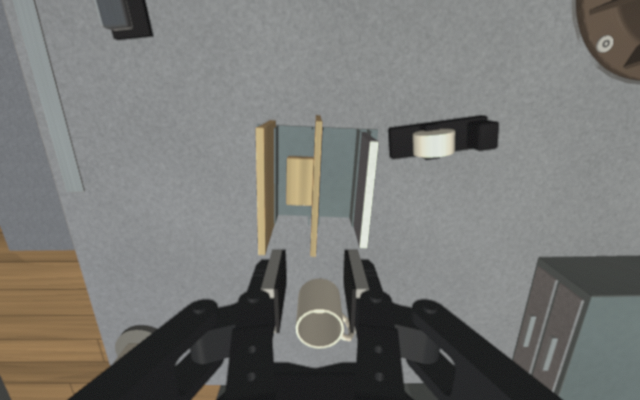

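The wrist view shows the lid's top edge running from (318,117) to (315,255). The handle is at (299,181), the frame at (264,188) and the notebook at (368,190).

```bash
cat >> h.py <<'E'
def wood(c):
    h=cv2.cvtColor(c["image"],cv2.COLOR_BGR2HSV); return (cv2.inRange(h,(8,60,90),(30,255,255))>0)
def lidedge(c,x0,x1,y0,y1):
    m=wood(c); L=[]
    for v in range(y0,y1):
        u=np.where(m[v,x0:x1])[0]
        if len(u): L.append((v,u.min()+x0,u.max()+x0,len(u)))
    return np.array(L)
E
python3 - <<'E'
from h import *
c=shot("wrist"); L=lidedge(c,308,326,105,265); print(L[::8].tolist(),L[[0,-1]].tolist())
a,b=L[0,0],L[-1,0]
k=np.polyfit(L[:,0],L[:,2],1); print(k)
P=onz(c,[(np.polyval(k,a)-.5,a-.5),(np.polyval(k,b)-.5,b+.5)],.128);print(P.round(4))
s=L[L[:,0]>215]; k=np.polyfit(s[:,0],s[:,1:3].mean(1),1)
print(onz(c,[(np.polyval(k,220),220),(np.polyval(k,250),250)],.128).round(4))
np.save("e1.npy",np.array([[np.polyval(k,a),a-.5],[np.polyval(k,b),b+.5]]))
plan([.503,.25,.26],[180,0,-90],8)
E
```

```text
[[116, 317, 319, 3], [124, 316, 321, 6], [132, 315, 321, 7], [140, 315, 321, 7], [148, 315, 320, 6], [156, 314, 320, 7], [164, 308, 320, 13], [172, 308, 319, 12], [180, 308, 319, 12], [188, 308, 318, 11], [196, 308, 318, 11], [204, 308, 318, 11], [212, 312, 317, 6], [220, 312, 317, 6], [228, 311, 316, 6], [236, 311, 316, 6], [244, 311, 315, 5], [252, 311, 315, 5]] [[116, 317, 319, 3], [255, 311, 315, 5]]
[-4.76656972e-02  3.27170558e+02]
[[0.4989 0.1794 0.128 ]
 [0.509  0.3634 0.128 ]]
[[0.5088 0.3111 0.128 ]
 [0.5111 0.355  0.128 ]]
[[[-0.12,0.05,1.21],[-0.0,0.0,-0.002]],[[-0.12,0.05,1.21],[-0.0,0.0,-0.001]],[[-0.11,0.05,1.21],[-0.0,0.0,-0.002]],[[-0.12,0.05,1.21],[-0.0,0.0,-0.001]],[[-0.12,0.05,1.2],[-0.0,0.0,-0.002]],[[-0.12,0.05,1.21],[-0.0,0.0,-0.001]],[[-0.12,0.05,1.21],[-0.0,0.0,-0.002]],[[-0.12,0.05,1.21],[-0.0,0.0,-0.001]]]
```

Call:
carry_out(deltas=[[[-0.2,0,2],[0,0,0.006]],[[-0.2,0,2],[0,0,0.006]],[[-0.2,0,2],[0,0,0.006]],[[-0.2,0,2],[0,0,0.006]],[[-0.2,0,2],[0,0,0.006]],[[-0.2,0,2],[0,0,0.006]],[[-0.2,0,2],[0,0,0.006]],[[-0.1,0,1],[0,0,0]]])

```text
clock: 4.68
tool_pos: [0.507, 0.2557, 0.2057]
eef_rot: [180.0, -0.0, -93.1]
force: [0.1, 0.4, 0.8]
gripper_width: 0.353
gripper_force: 0.0
```

Call:
carry_out(deltas=[[[0,0,0],[0,0,0]],[[0,0,0],[0,0,0]]])

```text
clock: 4.92
tool_pos: [0.5076, 0.2562, 0.2072]
eef_rot: [-180.0, 0.0, -93.0]
force: [0.3, 0.5, 0.4]
gripper_width: 0.35
gripper_force: 0.0
```

Run:
```python
from h import *
s=arm.state();print(s["clock"],s["tool_pos"],s["eef_rot"],s["dq"].round(1))
c=shot("wrist"); cv2.imwrite("pics/w3.png",c["image"]); np.save("w3.npy",c["c2w"])
```

```text
4.925 [0.50761998 0.256207   0.20722069] [-1.79951637e+02  2.32676584e-02 -9.30238496e+01] [ 0.1 -0.3 -0.1 -0.1 -0.2 -0. ]
```

View pics/w3.png

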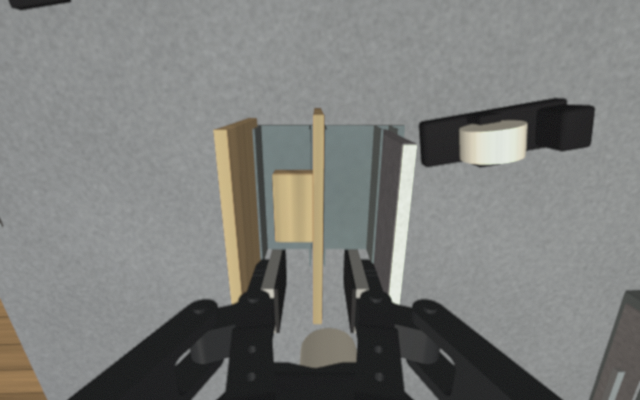

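The lid is now vertical in the image. Its top edge runs at u≈318 from row ~113 to row ~323, midway between the fingers, and the handle is at (292,205).

Run:
```python
from h import *
c=shot("wrist"); L=lidedge(c,308,330,100,330); s=L[(L[:,0]>250)|((L[:,0]<160)&(L[:,0]>122))]; print(L[:14].tolist(),s[::12].tolist(),L[-1])
k=np.polyfit(s[:,0],s[:,1:3].mean(1),1); b=L[-1,0]
c1=dict(c); c1["c2w"]=np.load("w2.npy")
far=tri([(c1,(313,255.5)),(c,(np.polyval(k,b),b+.5))]); print("far",far.round(4))
E2=onz(c,[(np.polyval(k,118),118),(np.polyval(k,b),b+.5)],far[2]);print(E2.round(4)); print(onz(c,[(np.polyval(k,118),118),(np.polyval(k,b),b+.5)],.128).round(4))
```

```text
[[109, 315, 320, 6], [110, 315, 321, 7], [111, 314, 321, 8], [112, 314, 321, 8], [113, 314, 322, 9], [114, 314, 323, 10], [115, 314, 323, 10], [116, 313, 323, 11], [117, 313, 323, 11], [118, 313, 323, 11], [119, 313, 323, 11], [120, 314, 323, 10], [121, 314, 323, 10], [122, 313, 323, 11]] [[123, 313, 323, 11], [135, 313, 323, 11], [147, 313, 323, 11], [159, 313, 323, 11], [262, 314, 322, 9], [274, 314, 322, 9], [286, 314, 321, 8], [298, 314, 321, 8], [310, 314, 321, 8], [322, 314, 321, 8]] [323 315 320   6]
far [0.5111 0.3617 0.1309]
[[0.502  0.1877 0.1309]
 [0.5113 0.3617 0.1309]]
[[0.502  0.1879 0.128 ]
 [0.5114 0.3642 0.128 ]]
```

Call:
carry_out(deltas=[[[-0.4,0.05,1.4],[0,0,0]],[[-0.4,0.05,1.4],[0,0,0]],[[-0.4,0.05,1.4],[0,0,0]],[[-0.4,0.04,1.4],[0,0,0]],[[0,0,1.5],[0,0,0]],[[0,0,1.5],[0,0,0]],[[0,0,1.5],[0,0,0]],[[0,0,1.3],[0,0,0]]])

```text
clock: 6.02
tool_pos: [0.5061, 0.2721, 0.0915]
eef_rot: [180.0, -0.0, -93.0]
force: [0.6, -0.4, -0.2]
gripper_width: 0.352
gripper_force: 0.0
```

Call:
carry_out(deltas=[[[0,0,0],[0,0,0]],[[0,0,0],[0,0,0]],[[0,0,0],[0,0,0]],[[0,0,0],[0,0,0]],[[0,0,0],[0,0,0]]], hand=0)

```text
clock: 6.65
tool_pos: [0.5062, 0.2723, 0.0927]
eef_rot: [-180.0, 0.0, -93.0]
force: [0.1, 0.1, -1.2]
gripper_width: 0.084
gripper_force: 59.0
```

Call:
carry_out(deltas=[[[0,0,-0.5],[0,0,0]],[[0,0,-1],[0,0,0]],[[0,0,-2],[0,0,0]],[[0,0,-2.5],[0,0,0]],[[0,0,-3],[0,0,0]],[[0,0,-3],[0,0,0]],[[0,0,-3],[0,0,0]],[[0,0,-2],[0,0,0]]])

```text
clock: 7.65
tool_pos: [0.5064, 0.2724, 0.2648]
eef_rot: [-179.9, 0.1, -93.0]
force: [-0.4, -0.6, -1.7]
gripper_width: 0.081
gripper_force: 59.0
```

Run:
```python
from h import *
s=arm.state();print(s["tool_pos"],s["eef_rot"])
plan([.56,0,.27],None,16,[0,0,-170])
```

```text
[0.50641205 0.27241838 0.26483716] [-1.79899878e+02  5.54836663e-02 -9.30108899e+01]
[[[1.68,-0.42,-0.03],[0.0,0.0,0.185]],[[1.58,-0.73,-0.04],[0.0,0.001,0.186]],[[1.41,-1.01,-0.03],[0.001,-0.0,0.185]],[[1.21,-1.24,-0.03],[-0.0,0.0,0.186]],[[0.95,-1.45,-0.03],[-0.0,0.001,0.185]],[[0.67,-1.6,-0.03],[0.0,0.0,0.186]],[[0.36,-1.7,-0.03],[0.0,0.0,0.185]],[[0.05,-1.74,-0.03],[0.0,0.001,0.186]],[[-0.28,-1.71,-0.03],[0.001,-0.0,0.185]],[[-0.58,-1.63,-0.03],[-0.0,0.0,0.185]],[[-0.88,-1.5,-0.02],[-0.0,0.001,0.186]],[[-1.14,-1.31,-0.03],[0.0,-0.0,0.185]],[[-1.36,-1.08,-0.03],[0.0,0.0,0.186]],[[-1.54,-0.8,-0.03],[0.0,0.001,0.185]],[[-1.65,-0.52,-0.03],[0.001,-0.0,0.186]],[[-1.73,-0.19,-0.03],[-0.0,0.0,0.185]]]
```

Call:
carry_out(deltas=[[[1.7,-0.4,0],[0,0,0.185]],[[1.6,-0.7,0],[0,0,0.185]],[[1.4,-1.0,0],[0,0,0.185]],[[1.2,-1.25,0],[0,0,0.185]],[[0.95,-1.45,0],[0,0,0.185]],[[0.7,-1.6,0],[0,0,0.185]],[[0.35,-1.7,0],[0,0,0.185]],[[0.05,-1.75,0],[0,0,0.185]]])

```text
clock: 8.65
tool_pos: [0.5326, 0.1351, 0.2633]
eef_rot: [180.0, 0.0, -178.2]
force: [0.5, -0.1, -1.8]
gripper_width: 0.09
gripper_force: 59.1
```

Call:
carry_out(deltas=[[[-0.3,-1.7,0],[0,0,0.185]],[[-0.6,-1.65,0],[0,0,0.185]],[[-0.9,-1.5,0],[0,0,0.185]],[[-1.15,-1.3,0],[0,0,0.185]],[[-1.35,-1.1,0],[0,0,0.185]],[[-1.55,-0.8,0],[0,0,0.185]],[[-1.65,-0.5,0],[0,0,0.185]],[[-1.7,-0.2,0],[0,0,0.185]]])

```text
clock: 9.65
tool_pos: [0.5606, -0.0009, 0.2633]
eef_rot: [180.0, 0.0, 97.0]
force: [-0.4, 0.1, -2.1]
gripper_width: 0.085
gripper_force: 59.1
```

Run:
```python
from h import *
s=arm.state();print(s["clock"],s["tool_pos"],s["eef_rot"],s["joints"].round(1))
# target: tool z -> (-.707,0,-.707), tool x at +y
d=np.array([-.7071,0,-.7071]); x=np.array([0,1.,0]); G=R.from_matrix(np.c_[x,np.cross(d,x),d])
plan([.56,0,.15],G.as_euler("xyz",degrees=True),8)
```

```text
9.65 [ 0.56063763 -0.00091082  0.26330488] [1.79961745e+02 5.02222052e-03 9.70396882e+01] [ -3.2  18.5 101.2   0.   60.3 -10.2]
[[[0.01,-0.01,1.42],[0.098,0.006,0.015]],[[0.01,0.13,1.41],[0.098,0.006,0.014]],[[-0.0,0.27,1.39],[0.098,0.006,0.015]],[[-0.01,0.4,1.35],[0.099,0.006,0.014]],[[-0.0,0.54,1.32],[0.098,0.006,0.015]],[[-0.01,0.66,1.25],[0.098,0.006,0.014]],[[0.0,0.78,1.18],[0.098,0.006,0.015]],[[0.01,0.89,1.1],[0.098,0.006,0.014]]]
```

Call:
carry_out(deltas=[[[0,0,1.4],[0.098,0.006,0.015]],[[0,0.1,1.4],[0.098,0.006,0.015]],[[0,0.3,1.4],[0.098,0.006,0.015]],[[0,0.4,1.35],[0.098,0.006,0.015]],[[0,0.55,1.3],[0.098,0.006,0.015]],[[0,0.65,1.25],[0.098,0.006,0.015]],[[0,0.8,1.2],[0.098,0.006,0.015]],[[0,0.9,1.1],[0.098,0.006,0.015]]])

```text
clock: 10.65
tool_pos: [0.5607, 0.0005, 0.1496]
eef_rot: [-134.9, 0.1, 90.2]
force: [-0.9, -0.3, -1.8]
gripper_width: 0.083
gripper_force: 59.1
```

Run:
```python
from h import *
s=arm.state();print(s["clock"],s["tool_pos"],s["eef_rot"],s["joints"].round(1),s["force"].round(1)); print(tool()[:3,:3].round(3))
c=shot("side"); cv2.imwrite("pics/s2.png",cv2.resize(c["image"][100:330,180:500],(800,575)))
```

```text
10.65 [5.60710780e-01 5.22110056e-04 1.49569984e-01] [-1.34924326e+02  1.01612344e-01  9.01545968e+01] [ -2.   52.   71.6  -1.6 101.5  -1.8] [-0.9 -0.3 -1.8]
[[-0.003  0.706 -0.708]
 [ 1.     0.001 -0.003]
 [-0.002 -0.708 -0.706]]
```

View pics/s2.png

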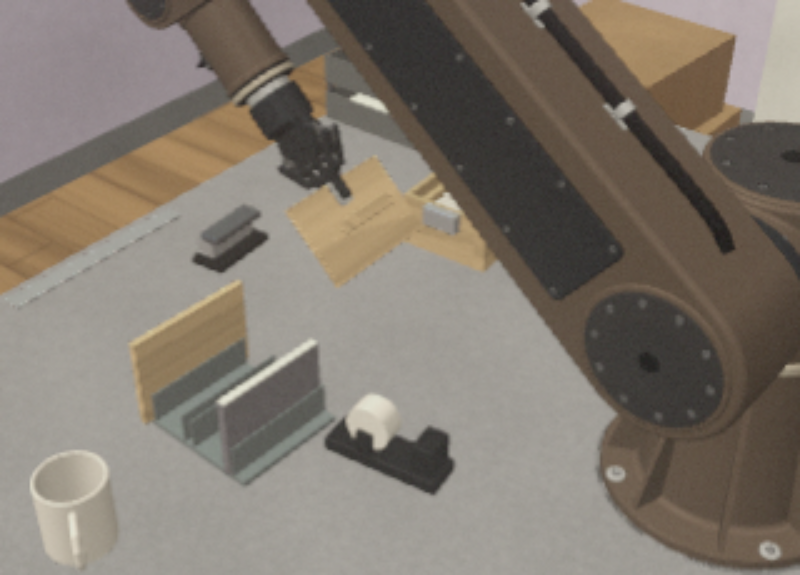

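The crop shows the lid held at 45° around (355,220) with the handle facing up. The desk below it is clear.

Run:
```python
from h import *
d=np.array([-.866,0,-.5]); x=np.array([0,1.,0]); G=R.from_matrix(np.c_[x,np.cross(d,x),d])
plan([.555,0,.05],G.as_euler("xyz",degrees=True),8)
```

```text
[[[-0.0,0.82,0.88],[0.031,0.0,-0.0]],[[-0.01,0.84,0.85],[0.032,0.001,-0.0]],[[0.0,0.87,0.83],[0.031,-0.0,-0.0]],[[-0.0,0.9,0.8],[0.032,0.0,-0.0]],[[-0.01,0.92,0.76],[0.031,0.001,-0.0]],[[-0.0,0.94,0.75],[0.031,-0.0,-0.0]],[[-0.01,0.97,0.71],[0.032,0.0,-0.0]],[[0.0,0.99,0.68],[0.031,0.001,-0.001]]]
```

Call:
carry_out(deltas=[[[0,0.8,0.9],[0.031,0,0]],[[0,0.85,0.85],[0.032,0,0]],[[0,0.85,0.85],[0.031,0,0]],[[0,0.9,0.8],[0.032,0,0]],[[0,0.9,0.75],[0.031,0,0]],[[0,0.95,0.75],[0.031,0,0]],[[0,0.95,0.7],[0.032,0,0]],[[0,1.0,0.7],[0.031,0,0]]])

```text
clock: 11.7
tool_pos: [0.5561, 0.0003, 0.0525]
eef_rot: [-120.5, 0.1, 90.2]
force: [0.3, 0.6, -1.5]
gripper_width: 0.085
gripper_force: 59.4
```

Call:
carry_out(deltas=[[[0,0.17,0.1],[0,0,0]],[[0,0.17,0.1],[0,0,0]],[[0,0,0],[0,0,0]],[[0,0,0],[0,0,0]]])

```text
clock: 12.2
tool_pos: [0.5564, 0.0003, 0.0501]
eef_rot: [-120.7, 0.1, 90.2]
force: [-0.4, 0.1, -1.2]
gripper_width: 0.085
gripper_force: 59.4
```

Call:
carry_out(deltas=[[[0,0.1,0.06],[0,0,0]],[[0,0.1,0.06],[0,0,0]],[[0,0.1,0.06],[0,0,0]],[[0,0,0],[0,0,0]]])

```text
clock: 12.7
tool_pos: [0.556, 0.0003, 0.046]
eef_rot: [-120.6, 0.1, 90.2]
force: [1.4, -0.3, 1.5]
gripper_width: 0.082
gripper_force: 59.6
```

Call:
carry_out(deltas=[[[0,0,0],[0,0,0]],[[0,0,0],[0,0,0]],[[0,0,0],[0,0,0]]], hand=1.6)

```text
clock: 13.08
tool_pos: [0.5561, 0.0003, 0.0459]
eef_rot: [-120.6, 0.1, 90.2]
force: [-0.1, 0.4, -1.4]
gripper_width: 0.187
gripper_force: 0.3
```

Run:
```python
from h import *
s=arm.state();print(s["clock"],s["tool_pos"],s["gripper_width"],s["force"].round(1))
c=shot("side"); cv2.imwrite("pics/s3.png",cv2.resize(c["image"][140:230,260:400],None,fx=5,fy=5,interpolation=cv2.INTER_CUBIC))
```

```text
13.075 [5.56074812e-01 3.09712271e-04 4.59238272e-02] 0.18708731110109836 [-0.1  0.4 -1.4]
```

View pics/s3.png

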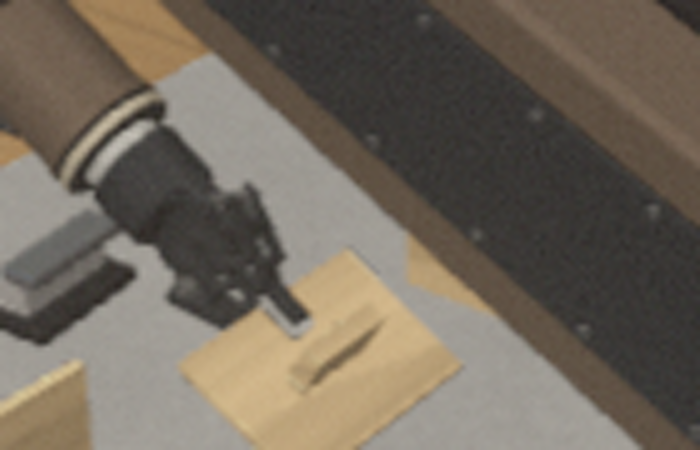

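The lid rests on the lower finger at about 30°. Its handle is up, at around (335,350) in the crop.

Call:
carry_out(deltas=[[[0,0,0],[0,0,0]],[[0,0,0],[0,0,0]],[[0,0,0],[0,0,0]],[[0,0,0],[0,0,0]],[[0,0,0],[0,0,0]]], hand=4.4)

```text
clock: 13.75
tool_pos: [0.5561, 0.0003, 0.0459]
eef_rot: [-120.6, 0.1, 90.2]
force: [0.6, -0.2, -1.4]
gripper_width: 0.513
gripper_force: 0.3
```

Call:
carry_out(deltas=[[[0,0.17,0.1],[0,0,0]],[[0,0.17,0.1],[0,0,0]],[[0,0.17,0.1],[0,0,0]],[[0,0,0],[0,0,0]],[[0,0,0],[0,0,0]]])

```text
clock: 14.38
tool_pos: [0.556, 0.0003, 0.04]
eef_rot: [-120.6, 0.1, 90.2]
force: [1.2, 0.1, -0.0]
gripper_width: 0.516
gripper_force: 0.3
```

Call:
carry_out(deltas=[[[0,0.5,-0.86],[0,0,0]],[[0,0.5,-0.86],[0,0,0]],[[0,0.5,-0.86],[0,0,0]],[[0,0.5,-0.86],[0,0,0]],[[0,0.5,-0.86],[0,0,0]],[[0,0,0],[0,0,0]]])

```text
clock: 15.12
tool_pos: [0.6066, 0.0005, 0.0401]
eef_rot: [-120.7, 0.1, 90.2]
force: [-0.2, -0.4, -0.2]
gripper_width: 0.514
gripper_force: 0.0
```

Run:
```python
from h import *
s=arm.state();print(s["clock"],s["tool_pos"],s["gripper_width"],s["force"].round(1))
c=shot("side"); cv2.imwrite("pics/s4.png",cv2.resize(c["image"][140:230,260:400],None,fx=5,fy=5,interpolation=cv2.INTER_CUBIC))
```

```text
15.125 [6.06569260e-01 4.83563851e-04 4.00750813e-02] 0.514448841184392 [-0.2 -0.4 -0.2]
```

View pics/s4.png

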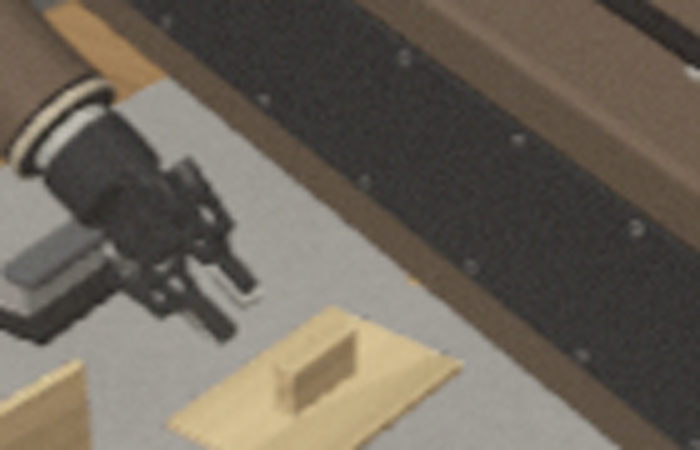

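The lid lies flat on the desk with the handle up. The fingers, at (225,310), are clear of its far edge.

Call:
carry_out(deltas=[[[0,0.3,-1.1],[0,0,0]],[[0,-1.3,-0.77],[0,0,0]],[[0,-2.6,-1.53],[0,0,0]],[[0,-2.6,-1.53],[0,0,0]],[[0,-2.6,-1.53],[0,0,0]],[[0,-2.6,-1.53],[0,0,0]],[[0,-1.3,-0.77],[0,0,0]],[[0,0,0],[0,0,0]]])

```text
clock: 16.18
tool_pos: [0.6168, 0.0007, 0.1954]
eef_rot: [-120.7, 0.1, 90.2]
force: [0.2, 0.3, 0.3]
gripper_width: 0.514
gripper_force: 0.0
```

Run:
```python
from h import *
print(arm.state()["joints"].round(1))
plan([.54,.0,.24],[180,0,90],8)
```

```text
[ -1.7  63.7  48.3  -2.1 127.3  -2.2]
[[[-0.01,-0.97,0.54],[-0.129,0.0,0.0]],[[-0.0,-1.03,0.41],[-0.13,0.001,0.001]],[[-0.01,-1.08,0.27],[-0.129,0.0,-0.0]],[[-0.01,-1.1,0.14],[-0.129,0.001,0.0]],[[-0.01,-1.11,-0.01],[-0.129,-0.0,0.0]],[[-0.01,-1.1,-0.15],[-0.13,0.0,0.0]],[[-0.01,-1.07,-0.3],[-0.129,0.001,0.001]],[[-0.0,-1.02,-0.43],[-0.129,-0.0,-0.0]]]
```

Call:
carry_out(deltas=[[[0,-0.97,0.54],[-0.129,0,0]],[[0,-1.03,0.4],[-0.13,0,0]],[[0,-1.1,0.27],[-0.129,0,0]],[[0,-1.1,0.14],[-0.129,0,0]],[[0,-1.1,0],[-0.129,0,0]],[[0,-1.1,-0.15],[-0.13,0,0]],[[0,-1.1,-0.3],[-0.129,0,0]],[[0,-1.0,-0.4],[-0.129,0,0]]])

```text
clock: 17.18
tool_pos: [0.539, 0.0006, 0.2383]
eef_rot: [179.9, 0.1, 90.2]
force: [-0.6, -0.6, 0.6]
gripper_width: 0.514
gripper_force: 0.0
```

Call:
carry_out(deltas=[[[0,0,0],[0,0,0]],[[0,0,0],[0,0,0]],[[0,0,0],[0,0,0]]])

```text
clock: 17.55
tool_pos: [0.5404, 0.0005, 0.2382]
eef_rot: [-179.8, 0.1, 90.2]
force: [-0.4, 0.8, 0.3]
gripper_width: 0.512
gripper_force: 0.0
```

Run:
```python
from h import *
s=arm.state();print(s["clock"],s["tool_pos"],s["eef_rot"],s["joints"].round(1))
c=shot("wrist"); cv2.imwrite("pics/w5.png",c["image"]); np.save("w5.npy",c["c2w"])
m=wood(c).astype(np.uint8)
for k in sorted(cv2.findContours(m,0,2)[0],key=cv2.contourArea)[-3:]: print(cv2.contourArea(k),cv2.minAreaRect(k),cv2.approxPolyDP(k,4,True)[:,0].tolist())
```

```text
17.55 [5.40426156e-01 5.23876410e-04 2.38161244e-01] [-1.79788721e+02  8.27235494e-02  9.01789388e+01] [-3.100e+00  1.850e+01  1.053e+02 -1.000e-01  5.650e+01 -3.200e+00]
2856.0 ((308.5, 319.5), (87.0, 87.0), 90.0) [[273, 278], [272, 293], [316, 291], [318, 314], [271, 318], [268, 308], [265, 321], [331, 319], [335, 361], [352, 362], [346, 277]]
6327.5 ((598.0, 335.5), (127.0, 82.0), 90.0) [[639, 272], [623, 310], [586, 311], [557, 390], [567, 399], [639, 399]]
13494.5 ((317.5, 163.0), (103.0, 142.0), 0.0) [[369, 93], [266, 94], [274, 234], [361, 234]]
```

View pics/w5.png

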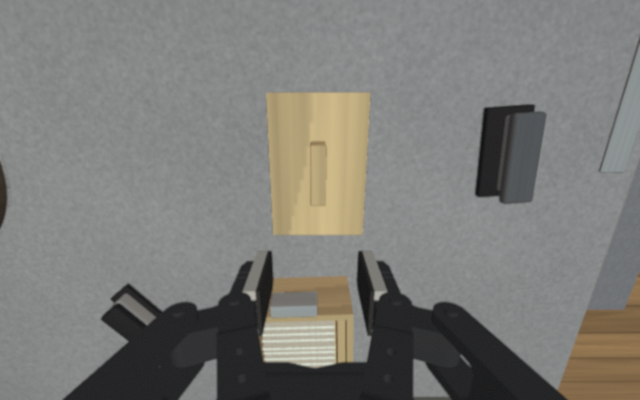

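The lid fills columns 266-370 and rows 93-234 in this view. The handle top spans about (310-326, 142-206).

```bash
cat >> h.py <<'E'
def quad(k):
    """sub-pixel corners of a 4-sided contour: fit lines to its sides"""
    a=cv2.approxPolyDP(k,6,True)[:,0].astype(float); pts=k[:,0].astype(float); L=[]
    n=len(a)
    for i in range(n):
        p,q=a[i],a[(i+1)%n]; u=(q-p)/np.linalg.norm(q-p); t=(pts-p)@u; e=abs((pts-p)@[-u[1],u[0]])
        s=pts[(e<3)&(t>6)&(t<np.linalg.norm(q-p)-6)]
        vx,vy,x,y=cv2.fitLine(s.astype(np.float32),cv2.DIST_HUBER,0,.01,.01).ravel(); L.append(np.array([-vy,vx,vy*x-vx*y]))
    C=[np.cross(L[i-1],L[i]) for i in range(n)]; return np.array([c[:2]/c[2] for c in C])
E
python3 - <<'E'
from h import *
c=shot("wrist"); im=c["image"]; m=wood(c).astype(np.uint8); m[250:]=0
k=max(cv2.findContours(m,0,1)[0],key=cv2.contourArea); Q=quad(k); print(Q.round(1).tolist())
P=onz(c,Q,.008); print(P.round(4).tolist(),P.mean(0).round(4)); print([round(float(np.linalg.norm(P[i]-P[i-1])),4) for i in range(4)])
g=cv2.cvtColor(im,cv2.COLOR_BGR2GRAY); r=im[135:215,300:340]; 
# handle top face: edges by gradient along row 175 band and column 318 band
row=g[160:195,295:345].mean(0); print("row",row.round(0).astype(int).tolist()); col=g[130:220,314:322].mean(1); print("col",col.round(0).astype(int).tolist())
E
```

```text
[[369.5, 93.0], [266.29998779296875, 93.0], [273.3999938964844, 234.0], [361.6000061035156, 234.0]]
[[0.6026, 0.0874, 0.008], [0.4845, 0.0871, 0.008], [0.4853, -0.0904, 0.008], [0.6029, -0.0898, 0.008]] [ 0.5438 -0.0014  0.008 ]
[0.1773, 0.1181, 0.1775, 0.1175]
row [161, 162, 162, 163, 165, 166, 168, 169, 171, 173, 174, 175, 176, 176, 168, 154, 156, 167, 171, 171, 170, 169, 167, 165, 163, 160, 159, 158, 159, 160, 162, 168, 179, 184, 185, 186, 186, 186, 185, 184, 184, 183, 182, 181, 179, 178, 176, 174, 173, 172]
col [180, 180, 180, 180, 180, 180, 180, 180, 181, 178, 168, 148, 132, 126, 132, 146, 159, 165, 166, 166, 166, 166, 166, 166, 166, 166, 166, 166, 165, 166, 165, 166, 165, 166, 165, 166, 165, 166, 165, 165, 166, 166, 166, 165, 166, 165, 165, 165, 165, 166, 166, 165, 165, 166, 165, 165, 165, 165, 165, 165, 165, 165, 165, 165, 165, 165, 165, 165, 166, 165, 166, 166, 165, 164, 162, 164, 171, 180, 183, 183, 182, 183, 182, 182, 183, 183, 183, 182, 183, 182]
```

Call:
carry_out(deltas=[[[-1.5,-0.15,-0.5],[0,0,0]],[[-3.5,-0.35,-1.0],[0,0,0]],[[-5,-0.5,-1.5],[0,0,0]],[[-5,-0.5,-1.5],[0,0,0]],[[-5,-0.5,-1.5],[0,0,0]],[[-3.5,-0.35,-1.0],[0,0,0]],[[-1.5,-0.15,-0.4],[0,0,0]],[[0,0,0],[0,0,0]]])

```text
clock: 18.65
tool_pos: [0.5153, -0.2501, 0.3133]
eef_rot: [-179.9, 0.1, 90.1]
force: [-1.3, 0.9, 0.7]
gripper_width: 0.513
gripper_force: 0.0
```

Call:
carry_out(deltas=[[[0,0,0],[0,0,0]],[[0,0,0],[0,0,0]]])

```text
clock: 18.9
tool_pos: [0.5156, -0.2483, 0.3131]
eef_rot: [-179.9, 0.1, 90.3]
force: [-0.1, -0.6, -0.8]
gripper_width: 0.517
gripper_force: 0.0
```

Run:
```python
from h import *
s=arm.state();print(s["clock"],s["tool_pos"],s["eef_rot"],s["joints"].round(1))
c=shot("wrist"); np.save("w6.npy",c["c2w"]); cv2.imwrite("pics/w6.png",c["image"])
cv2.imwrite("pics/w6c.png",cv2.resize(c["image"][60:290,200:440],None,fx=2.5,fy=2.5,interpolation=cv2.INTER_CUBIC))
m=wood(c).astype(np.uint8); m[250:]=0
for k in sorted(cv2.findContours(m,0,1)[0],key=cv2.contourArea)[-2:]: print(cv2.contourArea(k),cv2.approxPolyDP(k,5,True)[:,0].tolist())
```

```text
18.9 [ 0.51558134 -0.24825088  0.31305282] [-1.79856304e+02  5.87685853e-02  9.02506735e+01] [-28.7  17.1  95.9  -0.1  67.1 -28.9]
3389.0 [[291, 0], [294, 37], [382, 36], [385, 0]]
17113.0 [[376, 92], [255, 97], [269, 249], [372, 246]]
```

View pics/w6c.png

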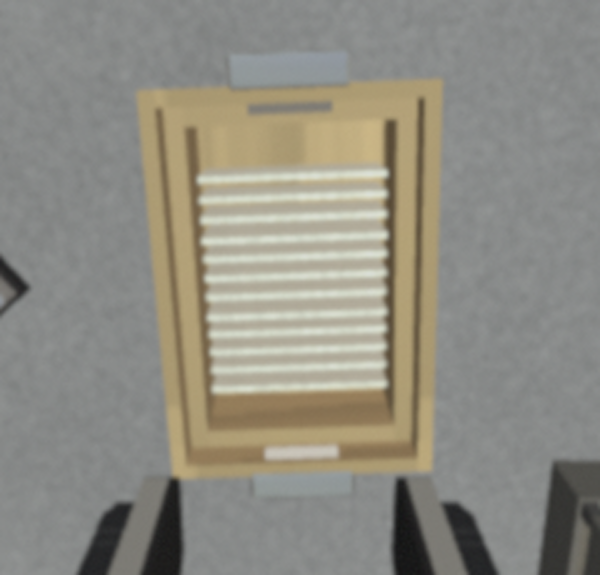

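The rim corners in the crop are about (137,92), (442,80), (433,471) and (173,478), with catch housings at (289,70) and (302,485). The box is turned slightly, by about 2°.

Run:
```python
from h import *
c=shot("wrist"); print(arm.state()["eef_rot"].round(2))
m=wood(c).astype(np.uint8); m[257:]=0; m[:60]=0
m=cv2.morphologyEx(m,cv2.MORPH_OPEN,np.ones((3,3)))
k=max(cv2.findContours(m,0,1)[0],key=cv2.contourArea); k=cv2.convexHull(k); 
f=np.zeros_like(m); cv2.fillPoly(f,[k],1); k=cv2.findContours(f,0,1)[0][0]
Q=quad(k); print(Q.round(1).tolist())
P=onz(c,Q,.082); print(P.round(4).tolist()); print([round(float(np.linalg.norm(P[i]-P[i-1])),4) for i in range(len(P))])
if len(P)==4:
    print("ctr",P.mean(0).round(4)); 
    for i in range(4):
        d=P[i]-P[i-1]; print(np.degrees(np.arctan2(d[1],d[0])).round(2))
# height of rim: width/length of rim against H: two-view check with top camera
t=shot("top"); print("rim proj top cam",proj(t,P).round(1).tolist())
mt=wood(t).astype(np.uint8); mt[:,:340]=0; mt[:,430:]=0; mt[:170]=0; mt[260:]=0
kt=cv2.convexHull(max(cv2.findContours(mt,0,1)[0],key=cv2.contourArea)); print("seen",cv2.approxPolyDP(kt,4,True)[:,0].tolist())
```

```text
[-1.7987e+02  7.0000e-02  9.0240e+01]
[[376.29998779296875, 91.30000305175781], [254.3000030517578, 96.0], [268.8999938964844, 250.5], [371.8999938964844, 247.39999389648438]]
[[0.5859, -0.1594, 0.082], [0.4457, -0.1651, 0.082], [0.4538, -0.3644, 0.082], [0.5938, -0.359, 0.082]]
[0.1998, 0.1403, 0.1995, 0.1401]
ctr [ 0.5198 -0.262   0.082 ]
92.24
-177.67
-87.69
2.21
rim proj top cam [[354.5, 192.4], [356.4, 235.7], [417.7, 233.2], [415.6, 190.2]]
seen [[390, 192], [372, 235], [356, 236], [353, 195]]
```

Call:
carry_out(deltas=[[[1.5,0.2,0.5],[0,0,0]],[[3.5,0.4,2.0],[0,0,0]],[[4.5,0.5,3.5],[0,0,0]],[[4.7,0.6,4.0],[0,0,0]],[[4.5,0.5,4.0],[0,0,0]],[[3.5,0.4,3.5],[0,0,0]],[[2.0,0.2,2.5],[0,0,0]],[[0.5,0.1,1.3],[0,0,0]]])

```text
clock: 20.05
tool_pos: [0.5424, -0.0007, 0.0985]
eef_rot: [-179.8, 0.1, 90.3]
force: [-0.4, 0.2, -0.1]
gripper_width: 0.517
gripper_force: 0.0
```

Call:
carry_out(deltas=[[[0,0,0],[0,0,0]],[[0,0,0],[0,0,0]]])

```text
clock: 20.3
tool_pos: [0.5438, -0.0032, 0.1008]
eef_rot: [-180.0, 0.1, 90.1]
force: [0.5, -0.7, -0.7]
gripper_width: 0.516
gripper_force: 0.0
```

Call:
carry_out(deltas=[[[0.1,0,0.6],[0,0,0]],[[0.1,0,1.4],[0,0,0]],[[0,0,1.8],[0,0,0]],[[0,0,1.8],[0,0,0]],[[0,0,1.4],[0,0,0]],[[0,0,1.0],[0,0,0]],[[0,0,0.6],[0,0,0]],[[0,0,0],[0,0,0]]])

```text
clock: 21.3
tool_pos: [0.5431, -0.0008, 0.0137]
eef_rot: [-179.9, 0.1, 90.2]
force: [-0.0, 0.5, 1.1]
gripper_width: 0.516
gripper_force: 0.0
```

Call:
carry_out(deltas=[[[0,0,0],[0,0,0]],[[0,0,0],[0,0,0]],[[0,0,0],[0,0,0]],[[0,0,0],[0,0,0]],[[0,0,0],[0,0,0]]], hand=0)

```text
clock: 21.92
tool_pos: [0.5436, -0.0008, 0.0145]
eef_rot: [-179.9, 0.1, 90.2]
force: [-0.3, 1.1, 6.1]
gripper_width: 0.202
gripper_force: 59.3
```

Call:
carry_out(deltas=[[[0,0,-0.5],[0,0,0]],[[0,0,-1],[0,0,0]],[[0,0,-2.5],[0,0,0]],[[0,0,-3.5],[0,0,0]],[[0,0,-4],[0,0,0]],[[0,0,-3.5],[0,0,0]],[[0,0,-2.5],[0,0,0]],[[0,0,-1],[0,0,0]]])

```text
clock: 22.92
tool_pos: [0.5441, -0.0005, 0.2008]
eef_rot: [180.0, 0.1, 90.2]
force: [0.3, -1.4, -2.3]
gripper_width: 0.198
gripper_force: 58.7
```

Call:
carry_out(deltas=[[[0,0,0],[0,0,0]],[[0,0,0],[0,0,0]]])

```text
clock: 23.18
tool_pos: [0.5429, -0.0005, 0.1979]
eef_rot: [-179.8, 0.1, 90.2]
force: [0.1, 0.2, -2.1]
gripper_width: 0.201
gripper_force: 58.7
```

Run:
```python
from h import *
s=arm.state();print(s["clock"],s["tool_pos"],s["eef_rot"],s["force"].round(1),s["torque"].round(2))
c=shot("wrist"); cv2.imwrite("pics/w7.png",c["image"])
m=wood(c).astype(np.uint8)
T=tool(); 
for k in sorted(cv2.findContours(m,0,1)[0],key=cv2.contourArea)[-3:]: print(cv2.contourArea(k),cv2.approxPolyDP(k,6,True)[:,0].tolist())
k=max(cv2.findContours(m,0,1)[0],key=cv2.contourArea)
# left/right edge lines of the board between rows 60..200, on the plane of the board's top (TCP z - 6.5mm)
zt=T[2,3]-.0065
L=[];Rr=[]
for v in range(60,220,5):
    u=np.where(m[v])[0]
    if len(u)>50: L.append((u.min()-.5,v));Rr.append((u.max()+.5,v))
for e in(L,Rr):
    P=onz(c,e,zt); t=(P-T[:3,3])@T[:3,:3]; kk=np.polyfit(t[:,0],t[:,1],1); print("tool y at x=0",np.polyval(kk,0).round(4),"slope deg",np.degrees(np.arctan(kk[0])).round(2),"resid",np.std(t[:,1]-np.polyval(kk,t[:,0])).round(4))
```

```text
23.175 [ 5.42923163e-01 -5.00382609e-04  1.97931661e-01] [-1.79798231e+02  8.23601925e-02  9.01732590e+01] [ 0.1  0.2 -2.1] [ 0.02 -0.07  0.01]
102.5 [[236, 367], [223, 379], [231, 385]]
3518.5 [[639, 299], [631, 316], [614, 316], [581, 399], [639, 399]]
50178.0 [[186, 86], [212, 299], [253, 301], [269, 263], [292, 248], [288, 361], [340, 362], [337, 248], [359, 262], [376, 301], [417, 299], [444, 86]]
tool y at x=0 -0.0664 slope deg 9.02 resid 0.0092
tool y at x=0 0.0622 slope deg -2.83 resid 0.0029
```

View pics/w7.png

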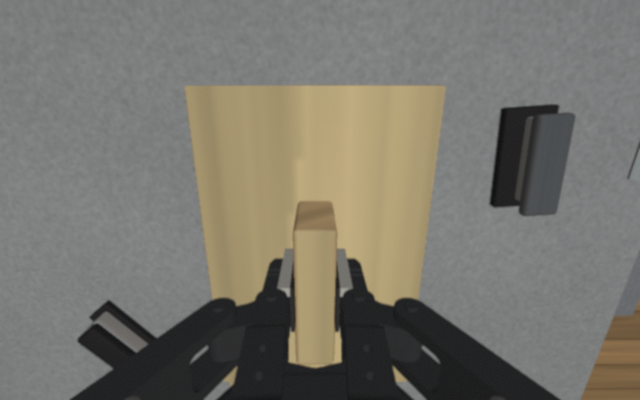

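The lid is held level by the handle. Its near edge runs from (186,86) to (444,86) and its sides reach (212,299) and (417,299), symmetric about the fingers.

Run:
```python
from h import *
c=shot("wrist"); T=tool(); m=wood(c).astype(np.uint8)
k=max(cv2.findContours(m,0,1)[0],key=cv2.contourArea); m=np.zeros_like(m); cv2.drawContours(m,[k],-1,1,-1)
L=[];Rr=[]
for v in range(95,230,3):
    u=np.where(m[v])[0]; L.append((u.min()-.5,v));Rr.append((u.max()+.5,v))
T0=[]
for u in range(200,430,5):
    v=np.where(m[:,u])[0]; T0.append((u,v.min()-.5))
for zo in (.0055,.0065,.0075):
    r=[]
    for e,ax in((L,0),(Rr,0),(T0,1)):
        t=(onz(c,e,T[2,3]-zo)-T[:3,3])@T[:3,:3]; kk=np.polyfit(t[:,ax],t[:,1-ax],1); r+=[np.polyval(kk,0).round(4),np.degrees(np.arctan(kk[0])).round(2)]
    print(zo,r,"width",r[2]-r[0])
```

```text
0.0055 [np.float64(-0.0585), np.float64(-0.1), np.float64(0.0593), np.float64(0.11), np.float64(0.0889), np.float64(0.14)] width 0.1178
0.0065 [np.float64(-0.0589), np.float64(-0.1), np.float64(0.0597), np.float64(0.11), np.float64(0.0889), np.float64(0.14)] width 0.11860000000000001
0.0075 [np.float64(-0.0593), np.float64(-0.1), np.float64(0.0601), np.float64(0.11), np.float64(0.0889), np.float64(0.14)] width 0.1194
```

Run:
```python
from h import *
plan([.5196,-.2612,.18],[180,0,92.3],8)
```

```text
[[[-3.26,-0.3,0.23],[-0.0,0.0,-0.005]],[[-3.25,-0.32,0.23],[-0.001,0.0,-0.004]],[[-3.26,-0.33,0.23],[-0.0,0.0,-0.005]],[[-3.25,-0.35,0.23],[-0.001,0.001,-0.005]],[[-3.25,-0.36,0.22],[-0.0,-0.0,-0.004]],[[-3.25,-0.38,0.23],[-0.001,-0.0,-0.005]],[[-3.25,-0.39,0.22],[-0.0,0.0,-0.004]],[[-3.25,-0.4,0.23],[-0.001,0.0,-0.005]]]
```

Call:
carry_out(deltas=[[[-1.5,-0.15,0],[0,0,-0.005]],[[-3.5,-0.35,0.2],[0,0,-0.004]],[[-4.5,-0.4,0.2],[0,0,-0.005]],[[-5,-0.55,0.4],[0,0,-0.005]],[[-4.5,-0.5,0.3],[0,0,-0.004]],[[-3.5,-0.4,0.3],[0,0,-0.005]],[[-2.5,-0.3,0.2],[0,0,-0.005]],[[-1.0,-0.15,0.2],[0,0,-0.004]]])

```text
clock: 24.28
tool_pos: [0.5195, -0.2629, 0.1808]
eef_rot: [-179.9, 0.1, 92.2]
force: [0.4, 0.1, -1.6]
gripper_width: 0.202
gripper_force: 58.7
```

Call:
carry_out(deltas=[[[0,0,0.5],[0,0,0]],[[0,0,1.5],[0,0,0]],[[0,0,1.5],[0,0,0]],[[0,0,1.0],[0,0,0]],[[0,0,0.5],[0,0,0]],[[0,0,0],[0,0,0]],[[0,0,0],[0,0,0]]])

```text
clock: 25.15
tool_pos: [0.5204, -0.2612, 0.1317]
eef_rot: [-179.9, 0.1, 92.3]
force: [0.9, -0.2, -2.1]
gripper_width: 0.205
gripper_force: 58.7
```

Run:
```python
from h import *
s=arm.state();print(s["clock"],s["tool_pos"],s["eef_rot"],s["force"].round(1),s["torque"].round(2),s["dq"].round(1))
plan([.5196,-.2612,.125],[180,0,92.3],1)
```

```text
25.15 [ 0.5204468  -0.26122119  0.13170757] [-1.79915178e+02  1.00689967e-01  9.22936533e+01] [ 0.9 -0.2 -2.1] [-0.01 -0.01  0.01] [-0.  -0.2 -0.   0.   0.1  0. ]
[[[0.01,-0.08,0.67],[-0.001,0.002,-0.0]]]
```

Call:
carry_out(deltas=[[[0,-0.08,0.5],[0,0,0]],[[0,0,0.8],[0,0,0]],[[0,0,0.8],[0,0,0]],[[0,0,0.6],[0,0,0]],[[0,0,0.4],[0,0,0]],[[0,0,0],[0,0,0]],[[0,0,0],[0,0,0]]])

```text
clock: 26.02
tool_pos: [0.5195, -0.2612, 0.1005]
eef_rot: [-179.9, 0.1, 92.3]
force: [0.1, 0.0, -1.3]
gripper_width: 0.201
gripper_force: 58.7
```

Run:
```python
from h import *
s=arm.state();print(s["clock"],s["tool_pos"],s["eef_rot"],s["force"].round(1),s["torque"].round(2))
c=shot("wrist"); T=tool(); cv2.imwrite("pics/w8.png",c["image"]); m=wood(c).astype(np.uint8)
k=max(cv2.findContours(m,0,1)[0],key=cv2.contourArea); print(cv2.approxPolyDP(k,5,True)[:,0].tolist())
m=np.zeros_like(m); cv2.drawContours(m,[k],-1,1,-1)
L=[];Rr=[]
for v in range(90,230,3):
    u=np.where(m[v])[0]
    if len(u): L.append((u.min()-.5,v));Rr.append((u.max()+.5,v))
T0=[]
for u in range(200,430,5):
    v=np.where(m[:,u])[0]
    if len(v): T0.append((u,v.min()-.5))
print(L[::8],Rr[::8],T0[::6])
for e,ax in((L,0),(Rr,0),(T0,1)):
    t=(onz(c,e,.082)-T[:3,3])@T[:3,:3]; kk=np.polyfit(t[:,ax],t[:,1-ax],1); print(np.polyval(kk,0).round(4),np.degrees(np.arctan(kk[0])).round(2),np.std(t[:,1-ax]-np.polyval(kk,t[:,ax])).round(4))
g=cv2.cvtColor(c["image"],cv2.COLOR_BGR2GRAY)
for v in(100,150,200): print(v,g[v,L[0][0].__int__()-15:230].tolist(),g[v,405:490].tolist())
```

```text
26.025 [ 0.5194526  -0.26124988  0.10051851] [-1.79896071e+02  9.03887850e-02  9.22955169e+01] [ 0.1  0.  -1.3] [0.02 0.01 0.03]
[[169, 64], [204, 304], [219, 297], [236, 305], [253, 301], [269, 263], [292, 248], [296, 321], [288, 361], [309, 367], [341, 361], [340, 332], [334, 329], [337, 248], [360, 263], [376, 301], [393, 305], [410, 297], [426, 304], [459, 63]]
[(np.float64(172.5), 90), (np.float64(175.5), 114), (np.float64(178.5), 138), (np.float64(182.5), 162), (np.float64(185.5), 186), (np.float64(189.5), 210)] [(np.float64(456.5), 90), (np.float64(453.5), 114), (np.float64(450.5), 138), (np.float64(446.5), 162), (np.float64(443.5), 186), (np.float64(439.5), 210)] [(200, np.float64(63.5)), (230, np.float64(62.5)), (260, np.float64(65.5)), (290, np.float64(66.5)), (320, np.float64(65.5)), (350, np.float64(65.5)), (380, np.float64(62.5)), (410, np.float64(62.5))]
-0.0699 -0.0 0.0002
0.0706 -0.0 0.0002
0.0986 0.04 0.0008
100 [121, 121, 123, 121, 121, 121, 120, 117, 116, 115, 116, 115, 116, 117, 117, 120, 129, 135, 138, 139, 138, 139, 138, 138, 138, 138, 139, 136, 133, 134, 138, 1
[... 1526 characters left out ...]
118, 119, 121, 121, 123, 124, 124, 123, 123, 122, 123, 123, 129, 134, 138, 139, 138, 138, 138, 139, 138, 138, 136, 131, 131, 138, 142, 142, 142, 141, 141, 140, 138, 138, 136, 135, 134, 134, 133, 134, 133, 133, 132, 131, 132, 133, 134, 135, 135, 136, 138, 139, 139, 140, 140] [153, 151, 150, 151, 150, 150, 149, 148, 148, 149, 149, 147, 149, 148, 148, 147, 145, 145, 144, 143, 143, 142, 142, 139, 139, 135, 136, 137, 139, 138, 140, 138, 138, 138, 139, 138, 135, 130, 126, 124, 123, 124, 123, 121, 121, 119, 119, 118, 119, 120, 123, 123, 124, 125, 125, 125, 125, 123, 122, 121, 122, 123, 122, 122, 122, 123, 122, 123, 123, 124, 124, 124, 125, 124, 123, 123, 123, 122, 123, 121, 122, 122, 121, 121, 122]
```

Box and lid centres agree to within about 0.5 mm in the tool frame, so I'll lower it now.

Call:
carry_out(deltas=[[[0,0,0.2],[0,0,0]],[[0,0,0.2],[0,0,0]],[[0,0,0.2],[0,0,0]],[[0,0,0.2],[0,0,0]],[[0,0,0.1],[0,0,0]],[[0,0,0],[0,0,0]]])

```text
clock: 26.82
tool_pos: [0.5193, -0.2612, 0.0913]
eef_rot: [-179.9, 0.1, 92.3]
force: [-1.0, -0.0, -1.3]
gripper_width: 0.202
gripper_force: 58.7
```

Call:
carry_out(deltas=[[[0,0,0.1],[0,0,0]],[[0,0,0.1],[0,0,0]],[[0,0,0.1],[0,0,0]],[[0,0,0],[0,0,0]]])

```text
clock: 27.32
tool_pos: [0.5197, -0.2615, 0.0889]
eef_rot: [-179.9, 0.1, 92.3]
force: [-0.6, 0.2, 6.2]
gripper_width: 0.2
gripper_force: 60.1
```

Call:
carry_out(deltas=[[[0,0,0.1],[0,0,0]],[[0,0,0.1],[0,0,0]],[[0,0,0.1],[0,0,0]],[[0,0,0.1],[0,0,0]]])

```text
clock: 27.82
tool_pos: [0.5198, -0.2614, 0.0848]
eef_rot: [-179.9, 0.1, 92.3]
force: [2.1, -0.3, 1.0]
gripper_width: 0.201
gripper_force: 59.1
```

Call:
carry_out(deltas=[[[0,0,0.1],[0,0,0]],[[0,0,0.1],[0,0,0]],[[0,0,0.1],[0,0,0]],[[0,0,0.1],[0,0,0]]])

```text
clock: 28.32
tool_pos: [0.5192, -0.2612, 0.0802]
eef_rot: [-179.9, 0.1, 92.3]
force: [0.4, 0.2, 0.7]
gripper_width: 0.202
gripper_force: 59.1
```

Call:
carry_out(deltas=[[[0,0,0.1],[0,0,0]],[[0,0,0.1],[0,0,0]],[[0,0,0.1],[0,0,0]],[[0,0,0.1],[0,0,0]],[[0,0,0.1],[0,0,0]],[[0,0,0],[0,0,0]]])

```text
clock: 29.08
tool_pos: [0.5193, -0.2613, 0.0754]
eef_rot: [-179.9, 0.1, 92.3]
force: [0.7, 0.5, -1.1]
gripper_width: 0.199
gripper_force: 60.2
```

Call:
carry_out(deltas=[[[0,0,0.05],[0,0,0]],[[0,0,0.05],[0,0,0]],[[0,0,0],[0,0,0]]])

```text
clock: 29.45
tool_pos: [0.5194, -0.2614, 0.0746]
eef_rot: [-179.9, 0.1, 92.3]
force: [-1.7, -1.9, 4.5]
gripper_width: 0.201
gripper_force: 61.1
```

Call:
carry_out(deltas=[[[0,0,0.07],[0,0,0]],[[0,0,0.07],[0,0,0]],[[0,0,0],[0,0,0]]])

```text
clock: 29.82
tool_pos: [0.5194, -0.2615, 0.0744]
eef_rot: [-179.9, 0.1, 92.3]
force: [-8.4, 1.3, 29.6]
gripper_width: 0.202
gripper_force: 64.8
```

Call:
carry_out(deltas=[[[0,0,-0.07],[0,0,0]],[[0,0,-0.08],[0,0,0]],[[0,0,0],[0,0,0]]])

```text
clock: 30.2
tool_pos: [0.5194, -0.2613, 0.0746]
eef_rot: [-179.9, 0.1, 92.3]
force: [-1.6, -2.7, 4.9]
gripper_width: 0.204
gripper_force: 61.0
```

Call:
carry_out(deltas=[[[0,0,0],[0,0,0]],[[0,0,0],[0,0,0]],[[0,0,0],[0,0,0]],[[0,0,0],[0,0,0]]], hand=4.4)

```text
clock: 30.7
tool_pos: [0.5192, -0.2611, 0.0744]
eef_rot: [-179.9, 0.1, 92.3]
force: [0.0, -0.3, -0.5]
gripper_width: 0.521
gripper_force: 0.0
```

Call:
carry_out(deltas=[[[0,0,-0.5],[0,0,0]],[[0,0,-1.5],[0,0,0]],[[0,0,-3],[0,0,0]],[[0,0,-4],[0,0,0]],[[0,0,-5],[0,0,0]],[[0,0,-5],[0,0,0]],[[0,0,-3.5],[0,0,0]],[[0,0,-1.5],[0,0,0]]])

```text
clock: 31.7
tool_pos: [0.5203, -0.2611, 0.3176]
eef_rot: [179.9, 0.2, 92.3]
force: [0.4, -0.8, -0.0]
gripper_width: 0.515
gripper_force: 0.0
```

Call:
carry_out(deltas=[[[0,0,0],[0,0,0]],[[0,0,0],[0,0,0]],[[0,0,0],[0,0,0]]])

```text
clock: 32.08
tool_pos: [0.5192, -0.2605, 0.3131]
eef_rot: [-179.8, 0.0, 92.3]
force: [0.6, -0.0, -0.6]
gripper_width: 0.515
gripper_force: 0.0
```

Run:
```python
from h import *
s=arm.state();print(s["clock"],s["tool_pos"],s["force"].round(1))
c=shot("wrist"); cv2.imwrite("pics/w9.png",c["image"]); g=cv2.cvtColor(c["image"],cv2.COLOR_BGR2GRAY)
# expected pixels when home: lid end edges (z .068), handle top (z .106), catches' tips
B=np.eye(4); B[:3,:3]=R.from_euler("z",2.28,degrees=True).as_matrix(); B[:3,3]=[.5198,-.262,0]
q=lambda P:proj(c,np.array(P)@B[:3,:3].T+B[:3,3]).round(1).tolist()
print("handle home",q([[.009,.035,.106],[-.009,.035,.106],[-.009,-.035,.106],[.009,-.035,.106]]))
print("handle 15 high",q([[.009,.035,.121],[-.009,.035,.121],[-.009,-.035,.121],[.009,-.035,.121]]))
h=cv2.cvtColor(c["image"],cv2.COLOR_BGR2HSV)
for n,y in(("a",.0925),("b",-.0925)):
    a=np.array(q([[.0,y+d,.073] for d in(-.012,-.006,0,.006)])); print(n,a.tolist())
    u=int(a[0][0]); v0,v1=sorted((int(a[0][1]),int(a[-1][1]))); print("S",h[v0-6:v1+8,u-4:u+5,1].mean(1).round().astype(int).tolist(),"from row",v0-6)
    u2=u+38; print("S off-catch",h[v0-6:v1+8,u2-4:u2+5,1].mean(1).round().astype(int).tolist())
p=q([[0,y,.106] for y in(.05,.035,-.035,-.05)]);u=int(p[1][0]);print(p);print("handle col",g[int(p[0][1])-8:int(p[3][1])+8,u-3:u+4].mean(1).round().astype(int).tolist())
p=q([[x,0,.106] for x in(.015,.009,-.009,-.015)]);v=int(p[0][1]);print(p);print("handle row",g[v-8:v+9,270:370].mean(0).round().astype(int).tolist())
```

```text
32.075 [ 0.51921702 -0.26053752  0.31308313] [ 0.6 -0.  -0.6]
handle home [[323.3, 142.9], [307.4, 142.9], [307.8, 201.4], [322.7, 201.5]]
handle 15 high [[323.6, 144.9], [307.0, 144.9], [307.5, 205.7], [323.0, 205.7]]
a [[315.4, 100.1], [315.4, 94.8], [315.4, 89.4], [315.4, 83.9]]
S [16, 15, 15, 14, 14, 8, 32, 70, 82, 84, 84, 82, 69, 44, 25, 22, 39, 64, 80, 84, 85, 85, 84, 84, 84, 85, 85, 84, 85, 85, 85] from row 77
S off-catch [4, 4, 4, 4, 13, 45, 74, 84, 85, 85, 84, 84, 85, 84, 86, 86, 85, 85, 85, 85, 85, 84, 85, 84, 84, 84, 84, 84, 84, 84, 84]
b [[315.3, 241.2], [315.3, 237.3], [315.3, 233.3], [315.3, 229.3]]
S [85, 85, 85, 86, 85, 85, 76, 50, 27, 20, 21, 28, 46, 75, 86, 85, 79, 58, 21, 8, 13, 13, 13, 12, 12, 12] from row 223
S off-catch [85, 85, 85, 85, 85, 85, 86, 90, 96, 99, 98, 98, 96, 92, 88, 86, 85, 81, 63, 32, 7, 4, 5, 4, 4, 5]
[[315.3, 129.4], [315.3, 142.9], [315.3, 201.5], [315.3, 213.1]]
handle col [179, 179, 179, 179, 179, 179, 179, 179, 179, 179, 179, 179, 179, 180, 179, 180, 178, 171, 153, 133, 125, 131, 147, 161, 165, 165, 165, 165, 165, 165, 165, 164, 165, 165, 16
[... 203 characters left out ...]
165, 165, 165, 162, 158, 163, 176, 181, 182, 182, 181, 181, 182, 182, 182, 181, 181, 181, 182, 181, 182, 182, 182, 181, 181]
[[328.1, 173.1], [323.0, 173.1], [307.6, 173.1], [302.4, 173.1]]
handle row [156, 159, 158, 155, 152, 150, 149, 148, 149, 152, 154, 156, 157, 158, 158, 158, 159, 159, 160, 163, 164, 163, 163, 161, 161, 161, 161, 163, 163, 165, 167, 170, 173, 175, 176, 176, 176, 169, 156, 160, 168, 170, 169, 169, 168, 166, 163, 161, 159, 158, 158, 158, 156, 158, 173, 183, 184, 185, 185, 185, 185, 184, 184, 183, 182, 181, 179, 177, 176, 174, 172, 171, 172, 174, 176, 176, 175, 175, 174, 173, 171, 170, 169, 168, 167, 167, 166, 165, 163, 160, 158, 156, 143, 115, 93, 106, 136, 151, 154, 154]
```

Both catch tips show over the lid's ends, and the handle top projects at the home height (row 201 seen, 201.5 expected). The gripper is clear.

```bash
python3 -c "
from workcell import hand_in
print(hand_in())"
```

```text
the job is handed in; nothing more can be done
None
```

I laid the lid flat on the desk, then picked it up by the handle and pressed it home in the box under both catches. I let go and handed the job in at about 32 s; the last wrist picture showed both catch tips over the lid.

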